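# Angle a bar past the post into the stock bay

### The arm

A 6-joint arm with a two-finger parallel gripper is mounted at the origin on a cart in front of the work surface, level with it; the furniture and walls round the work are solid. World frame = base frame: x ahead of the robot, y to its left, z up, the work surface at z = 0. Lengths are in mm, angles in rad, forces in N, time in s.
With the tool pointing down it reaches from about 325 to 900 mm from the base axis. Payload 6.1 kg.
Tool frame: the origin (TCP) lies between the finger pads; the fingertips stand robot.tcp_to_tips ahead of it and the grasp point (between the pads) lies 2 mm behind it (robot.tcp_to_tips is the distance from the TCP to the fingertips, in mm); z points along the fingers, y is the line along which they close (so a half turn about z gives the same grasp; the last joint's range is limited). The gripper opens to 85 mm and grips with 20 to 120 N. Pads are 22 mm wide; open, the fingers measure 114 mm over their backs; the gripper's body (76 mm by 85 mm) begins 54 mm behind the grasp point. The pads swing forward as they close: fully open they stand 13 mm farther back than shut.
Start: joints at [-1.258, 0.22, 1.526, -0, 1.395, -0.126], TCP at [265.526, -565.784, 248.3] pointing down, gripper open.
Joint ranges: [-2.98, 2.98], [-0.91, 2.08], [0.09, 2.57], [-1.24, 4.39], [0.2, 2.65], [-2.68, 2.68]. Speed limits (rad/s): [2.57, 2.57, 3.01, 3.14, 3.14, 3.14].

### API

Orientations are given as a unit quaternion [w, x, y, z].
In Python, from workcell import robot, optics, job gives the robot as it stands.
- The arm moves only by the tool drive_tool, never from a script. Its argument "series" is a list that holds one entry, the list of rows, each a list of 5 numbers: the shift along the tool's x, y, z in mm, then the turn about the tool's z in degrees, then the finger opening in mm, from 0 to 85.4. In form: [[[dx, dy, dz, spin, claw], ...]]. A call has 1 to 20 rows; each row is the pose to reach, as a shift and turn from the pose commanded when the call began, along the tool's axes at that moment; what a row does not reach only later rows make up. A row lasts 1/8 s, in which the tool goes at most 62.5 mm and 10.7 degrees, less where a joint would pass 70% of its speed; a pose out of reach is approached as far as the arm can. A call with a gripper value outside its range is refused whole. The fingers move at their own pace and stop on an object; "newtons" is the grip in N (left out, the last holds). Time passes only in rows, so rows that repeat a pose let the fingers close. It gives the time, the measured TCP pose, the force, the opening and the grip force at its end, in the units of the state.
- robot.get_state(): the state, without advancing time (a new reading comes with each control period).
- optics.grab_frame(name): name is "scene" or "top" or "wrist"; returns the picture (400x640x3 uint8, red, green, blue); there is no depth.
- optics.camera_params(name): a dict with "fx", "fy", "cx", "cy" (pixels), "T" (4x4, takes a point from camera to world coordinates). Camera axes: x right, y down, z forward; pixel columns grow to the right and rows downward; lengths in mm; the calibration is good to about 2 mm. A picture is of the moment at which its call begins: read the wrist's pose just before it. camera_params takes no time and is no camera call; for the wrist camera it gives the pose at the moment of the call.
- job.job_done(): hands the job in; it is judged then, once.
The state is a dict: "time": time; "joint_pos": joint angles; "qvel": joint speeds; "joint_torque": joint torques, N m; "tcp_pos": TCP position; "tool_rot": TCP orientation; "ft_force": force on the tool from outside, world axes, zero at the start; "wrist_torque": the same for the moment, N m; "grip_width": opening from 0.0 (shut) to 1.0 (fully open); "grasp_force": force on a finger pad.
Only numpy, scipy, OpenCV 4.12 (cv2) and the standard library are available. Lean on these libraries where they do the work, as an engineer would, in place of code of your own. Each camera call takes 0.05 s, during which the arm holds its last target. There are 200 camera calls.

### The job

Push the slotted aluminium bar into the plywood stock bay: its right end goes in first, angled past the steel post and tucked behind it, and then the left end is swung in, until the bar lies along the back rail of the bay, touching it or nearly so. Use only the fingertips as a pusher; the bar stays flat on the bench and is never gripped, lifted or carried. Leave the cup, the jar and the tape roll where they stand, and finish with the hand clear of everything.

Things in the scene. Friction and masses are not known exactly. Their poses are not given: they have to be found in the camera images.
- bar: loose bar of slotted aluminium profile with dark grooves, 30 wide, 240 long, 30 high, square-ended, 0.25 to 0.45 kg, lying on the bench in front of the bay. Origin: middle of its underside; its y axis runs along its length to its left end, x across it (away from the robot), z up.
- bar_left_end (a point): centre of the bar's left end face (its +y end, 120 from the middle, 15 above the underside)
- bar_right_end (a point): centre of the bar's right end face (its -y end, 120 from the middle, 15 above the underside); this end goes in first, behind the post
- stock_bay: fixed plywood bay open to the front, without floor (the bar slides on the bench). Origin: on the bench, middle of the open front; x points into the bay, y to its left, z up. Inside 276 wide (y from -138 to +138) and 66 deep (x from 0 to 66, where the back rail's face stands); two side walls (x from 0 to 66) and back rail 12 thick, 32 high.
- back_rail_mid (a point): middle of the back rail's inner face, 66 into the bay, 15 above the bench
- post: fixed round steel post, 22 in diameter, 55 high, standing just before the open front of the bay near its right side: its centre is 11 before the front plane and 100 right of the bay's middle (bay x -11, y -100). It leaves an opening of 227 between itself and the left wall, less than the bar's length, and 66 between its rear and the back rail. Origin: centre of its foot.
- powder_cup: small loose metal cup, 54 in diameter, 36 high, left of the work; origin at the centre of its foot; leave alone
- tape_roll: loose roll of tan tape, 70 in diameter, 19 high, right of the work; origin at the centre of its underside; leave alone
- jar_0: small loose jar with a cream screw lid, 60 in diameter, 46 high, at the near right; origin at the centre of its foot; leave alone

How it is judged:
By the outcome, as a careful person would: the job done as asked, in the order asked, and still so for the second after the job is handed in, with the robot touching nothing.
It also fails if it takes over 67 s, if anything falls off the work surface, if the arm or the gripper's body presses on something with over 40 N, if the wrist force passes 120 N, or if a joint passes its speed limit or range.

## Working session

There is one attempt and no reset: what is moved stays moved. The work goes in short steps, Python scripts to look and compute and a tool call to move; the robot and the scene stay as the last step left them, time stands still between calls to the robot, and variables do not carry over. Pictures are saved under pics/ and viewed, at most 10 in all, crops included, and the job is handed in when it is done.

Besides the shell and the picture viewer there is one more tool, called after ">>>" as name(argument=value, ...), one argument or row to a line, values as JSON. drive_tool: Moves the arm, as the interface text tells. Its arguments: {"type":"object","properties":{"series":{"type":"array"},"newtons":{"type":"number"}},"required":["series"]}

```bash
mkdir -p pics; python3 - <<'E'
from workcell import robot, optics, job
import cv2
s=robot.get_state();print(s['time'],s['tcp_pos'],s['tool_rot'],s['ft_force'],robot.tcp_to_tips)
for n in ['top','scene']:
    cv2.imwrite(f'pics/{n}0.png',optics.grab_frame(n)[:,:,::-1]);p=optics.camera_params(n);print(n,p)
E
```

```text
0.0 [ 265.34303242 -565.23378256  247.18922287] [-9.76037001e-04  9.76029037e-01  2.17638134e-01 -9.73485902e-05] [-0.47045141  0.65374432  0.17924627] 17.0
top {'fx': 384.64074098778394, 'fy': 384.64074098778394, 'cx': 320.110950352399, 'cy': 200.53433658217898, 'T': array([[-7.83654323e-03, -9.91960292e-01,  1.26306638e-01,
         4.13330137e+02],
       [-9.99835850e-01,  9.83619966e-03,  1.52158481e-02,
        -1.74138629e+01],
       [-1.63358945e-02, -1.26166665e-01, -9.91874544e-01,
         1.08430175e+03],
       [ 0.00000000e+00,  0.00000000e+00,  0.00000000e+00,
         1.00000000e+00]])}
scene {'fx': 499.5184543137846, 'fy': 499.5184543137846, 'cx': 322.081677413704, 'cy': 198.9087600374515, 'T': array([[-2.67113174e-01, -4.68585892e-01,  8.42067583e-01,
        -6.81947775e+02],
       [-9.63650272e-01,  1.34740982e-01, -2.30701149e-01,
         3.16679909e+02],
       [-5.35770959e-03, -8.73081972e-01, -4.87544014e-01,
         7.57437004e+02],
       [ 0.00000000e+00,  0.00000000e+00,  0.00000000e+00,
         1.00000000e+00]])}
```

View pics/top0.png

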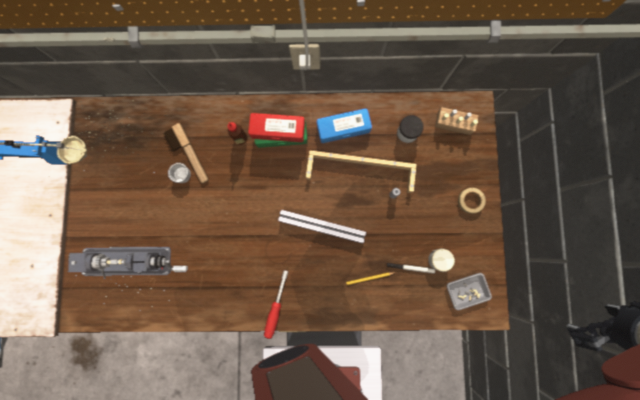

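View pics/scene0.png

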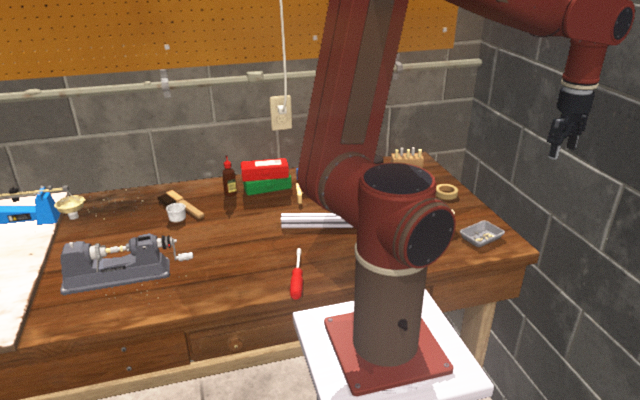

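The top view shows the bar from about (280,217) to (364,236). The bay runs from (308,152)-(308,177) to (415,163)-(411,190), with the post at (396,192). I'll enlarge this region.

```bash
python3 - <<'E'
import cv2
a=cv2.imread('pics/top0.png')[135:250,270:430]
cv2.imwrite('pics/crop.png',cv2.resize(a,None,fx=5,fy=5,interpolation=cv2.INTER_CUBIC))
E
```

```text
(no output)
```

View pics/crop.png

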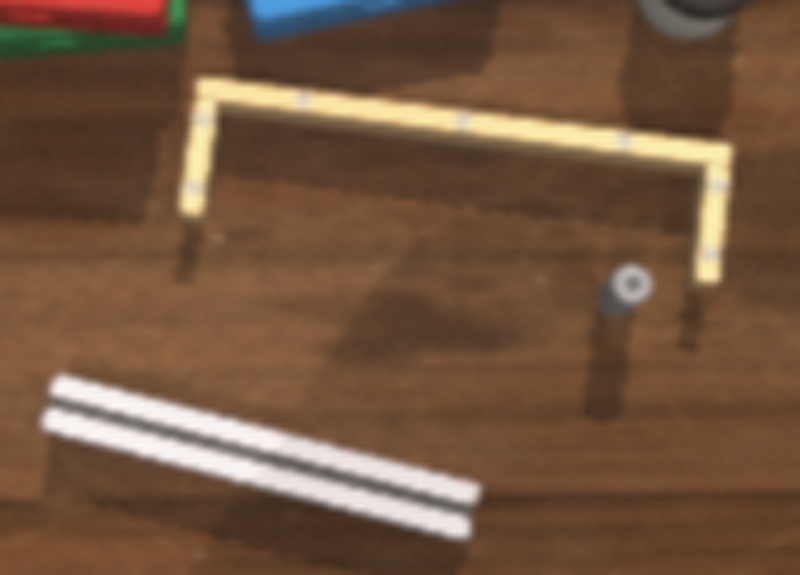

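The crop shows the bar's top corners at (58,373), (41,428), (482,485) and (470,540). The bay's outer back corners are at (197,78) and (733,146), its wall fronts at (180–204,215) and (695–720,282), and the post top at (632,284).

```bash
cat > h.py <<'E'
import numpy as np
from workcell import robot, optics, job
from scipy.optimize import least_squares
def back(name,uv,z,p=None):
    p=p or optics.camera_params(name);uv=np.atleast_2d(uv).astype(float)
    d=np.c_[(uv[:,0]-p['cx'])/p['fx'],(uv[:,1]-p['cy'])/p['fy'],np.ones(len(uv))]@p['T'][:3,:3].T
    o=p['T'][:3,3];return (o+d*((z-o[2])/d[:,2])[:,None])[:,:2]
def fit(model,pts):
    model=np.array(model,float);pts=np.array(pts)
    R=lambda a:np.array([[np.cos(a),-np.sin(a)],[np.sin(a),np.cos(a)]])
    r=least_squares(lambda q:(model@R(q[2]).T+q[:2]-pts).ravel(),[*pts.mean(0),0],x_scale=[100,100,1])
    return r.x,np.abs(r.fun).max()
BARM=[(15,120),(-15,120),(15,-120),(-15,-120)]
def crop(uv,ox=270,oy=135,k=5): return (np.array(uv,float)+.5)/k-.5+[ox,oy]
E
python3 - <<'E'
from h import *
b=back('top',crop([(58,373),(41,428),(482,485),(470,540)]),30)
print('bar',fit(BARM,b))
w=back('top',crop([(197,78),(733,146),(180,212),(204,217),(695,280),(720,284)]),32)
B,e=fit([(78,150),(78,-150),(0,150),(0,138),(0,-138),(0,-150)],w);print('bay',B,e)
c,s=np.cos(B[2]),np.sin(B[2]);print('post pred',B[:2]+np.array([[c,-s],[s,c]])@[-11,-100],'seen',back('top',crop([(632,284)]),55))
for n,uv,z in [('cup',(179,172),36),('jar',(442,260),46),('tape',(472,201),19)]: print(n,back('top',uv,z))
q=robot.get_state()['tool_rot']
from scipy.spatial.transform import Rotation as Ro
print(Ro.from_quat(q,scalar_first=True).as_matrix().round(3))
E
```

```text
bar (array([ 4.77665282e+02, -5.64682845e+00, -2.65541068e-01]), np.float64(1.4918800340495295))
bay [ 5.91728444e+02 -1.09868046e+02 -1.41658384e-01] 1.5159869491055211
post pred [ 566.72012067 -207.31333205] seen [[ 567.20880055 -206.53274435]]
cup [[631.004391   391.90333631]]
jar [[ 383.1640931  -323.93541289]]
tape [[ 543.50698737 -422.41123214]]
[[ 0.905  0.425 -0.001]
 [ 0.425 -0.905  0.002]
 [ 0.    -0.002 -1.   ]]
```

>>> drive_tool(
  series=[
    [[38, -44, 0, 8, 85], [76, -88, 0, 16, 85], [114, -132, 0, 24, 85], [152, -176, 0, 32, 85], [190, -220, 0, 40, 85], [228, -264, 0, 40, 85], [266, -308, 0, 40, 85], [304, -352, 0, 40, 85], [342, -396, 0, 40, 85], [370, -425, 0, 40, 85], [382, -438, 0, 40, 85], [382, -438, 60, 40, 85], [382, -438, 110, 40, 85], [382, -438, 150, 40, 85], [382, -438, 150, 40, 85], [382, -438, 150, 40, 85]],
  ],
)

```text
time: 2.1
tcp_pos: [426.1, -7.2, 99.7]
tool_rot: [0.0, 0.992, -0.129, 0.001]
ft_force: [0.0, -0.6, 0.6]
grip_width: 0.997
grasp_force: 0.0
```

```bash
cat >> h.py <<'E'
from scipy.spatial.transform import Rotation as Ro
import cv2
BAY=np.array([591.73,-109.87,-.1417])
def rot(a): return np.array([[np.cos(a),-np.sin(a)],[np.sin(a),np.cos(a)]])
def w2b(q): q=np.array(q,float); return np.r_[rot(-BAY[2])@(q[:2]-BAY[:2]),q[2]-BAY[2]]
def tool():
    s=robot.get_state();M=Ro.from_quat(s['tool_rot'],scalar_first=True).as_matrix()
    return s,M,np.r_[s['tcp_pos'][:2],np.arctan2(M[1,0],M[0,0])]
def goals(bars,off):
    "bar poses (bay frame) + tool offset in bar frame -> rows dx,dy,spin"
    s,M,t=tool()
    for b in bars:
        p=rot(BAY[2])@(np.array(b[:2])+rot(b[2])@off)+BAY[:2]
        d=rot(-t[2])@(p-t[:2]); print(np.round([d[0],-d[1],np.degrees(t[2]-b[2]-BAY[2])],1).tolist())
def show(n,f,box=None,k=1):
    a=optics.grab_frame(n)[:,:,::-1]
    if box: a=a[box[1]:box[3],box[0]:box[2]]
    cv2.imwrite(f'pics/{f}.png',cv2.resize(a,None,fx=k,fy=k,interpolation=cv2.INTER_CUBIC))
E
python3 - <<'E'
from h import *
s,M,t=tool();print(s['time'],s['tcp_pos'],np.degrees(t[2]),s['ft_force'],s['grip_width'],robot.tcp_to_tips)
print(w2b([477.67,-5.65,-.2655]))
show('top','t1',(220,100,480,300),3); show('wrist','w1')
E
```

```text
2.1 [426.13056831  -7.16823568  99.65295207] -14.858920607498723 [ 0.02774794 -0.63652991  0.60149365] 0.9967668492866028 17.0
[-1.27635418e+02  8.70671692e+01 -1.23800000e-01]
```

View pics/t1.png

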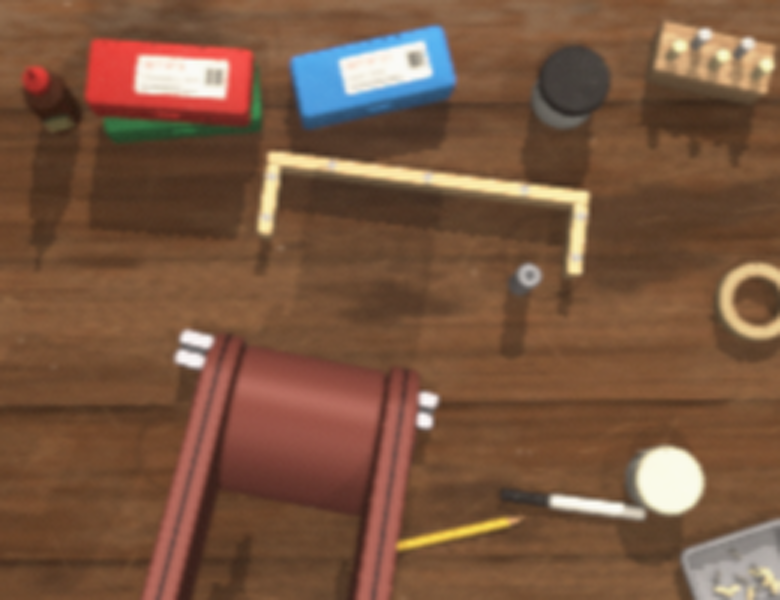

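View pics/w1.png

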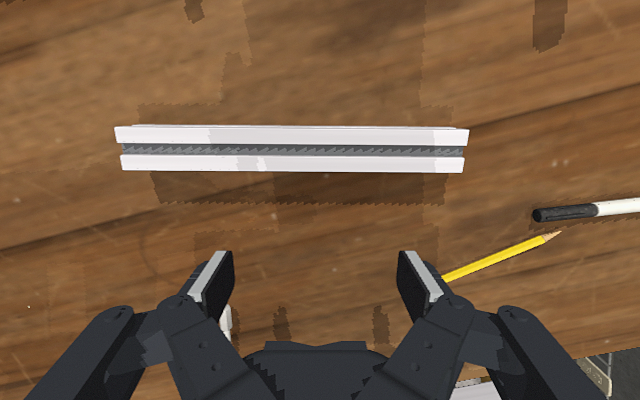

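The wrist picture shows the bar's top face at corners (115,127), (121,171), (469,130) and (464,172). The fingertips' inner edges are at (232,252) and (400,252). Next I'll refine the bar pose and work out the tip height.

```bash
cat >> h.py <<'E'
def barpose(name='wrist',corn=None,roi=None):
    p=optics.camera_params(name)
    if corn is None:
        im=optics.grab_frame(name); m=((im.min(2)>165)&(np.ptp(im,2)<35)).astype('uint8')
        m=cv2.morphologyEx(m,cv2.MORPH_CLOSE,np.ones((17,17)))
        if roi: k=np.zeros_like(m);k[roi[1]:roi[3],roi[0]:roi[2]]=1;m*=k
        c=max(cv2.findContours(m,0,2)[0],key=cv2.contourArea)[:,0]
    else: c=np.array(corn)
    w=back(name,c,30,p); (x,y),(a,b),_=cv2.minAreaRect(w.astype('float32'))
    bx=cv2.boxPoints(cv2.minAreaRect(w.astype('float32'))); e=bx[1]-bx[0],bx[2]-bx[1]
    v=max(e,key=np.linalg.norm); v=v*np.sign(v[1]); q=[x,y,np.arctan2(-v[0],v[1])]
    return np.array(q),(round(max(a,b)),round(min(a,b)))
E
python3 - <<'E'
from h import *
q,wh=barpose();print(q,wh,w2b(q))
q,wh=barpose(corn=[(115,127),(121,171),(469,130),(464,172)]);print(q,wh,w2b(q))
p=optics.camera_params('wrist');s,M,t=tool()
for u in (232,400):
    d=np.array([(u-p['cx'])/p['fx'],(252-p['cy'])/p['fy'],1]); d=p['T'][:3,:3]@d
    o=M.T@(p['T'][:3,3]-s['tcp_pos']);d=M.T@d; k=(np.sign(316-u)*-1*42.5-o[1])/d[1];print('tip in tool frame',o+k*d)
    k=(-np.sign(316-u)*-1*42.5-o[1])/d[1];print(o+k*d)
E
```

```text
[ 4.79498749e+02 -4.16584015e+00 -2.66057283e-01] (240, 31) [-1.26034601e+02  8.87947212e+01 -1.24357283e-01]
[ 4.78745422e+02 -4.16590118e+00 -2.61297792e-01] (242, 30) [-1.26780368e+02  8.86882713e+01 -1.19597792e-01]
tip in tool frame [  7.55649499 -42.5          2.67120167]
[ 150.59543861   42.5        -255.36243472]
tip in tool frame [ 8.28437371 42.5         1.57029233]
[ 148.86340943  -42.5        -252.44860157]
```

Open, the tips stand about 3 mm past the TCP, and 17 mm when shut. I'll descend with the gripper open.

>>> drive_tool(
  series=[
    [[0, 0, 40, 0, 85], [0, 0, 70, 0, 85], [0, 0, 82, 0, 85], [0, 0, 87, 0, 85], [0, 0, 87, 0, 85]],
  ],
)

```text
time: 2.88
tcp_pos: [426.1, -7.1, 12.1]
tool_rot: [0.0, 0.992, -0.129, 0.001]
ft_force: [-0.7, -0.4, 0.4]
grip_width: 0.997
grasp_force: 0.0
```

```bash
python3 - <<'E'
from h import *
s,M,t=tool();print(s['time'],s['tcp_pos'],s['ft_force'])
b0=np.array([-126.3,88.5,-.123]);b1=np.array([-47,87,.40])
goals([b0+(b1-b0)*k for k in np.linspace(0,1,15)],[-26,-18])
E
```

```text
2.875 [426.11004078  -7.14196271  12.14559794] [-0.68181887 -0.38199975  0.39335359]
[24.5, 1.6, 0.3]
[30.8, 2.0, -1.8]
[37.2, 2.4, -4.0]
[43.6, 2.8, -6.1]
[50.0, 3.1, -8.3]
[56.5, 3.4, -10.4]
[63.0, 3.6, -12.5]
[69.5, 3.9, -14.7]
[76.0, 4.0, -16.8]
[82.6, 4.2, -19.0]
[89.2, 4.3, -21.1]
[95.8, 4.4, -23.2]
[102.5, 4.5, -25.4]
[109.2, 4.5, -27.5]
[115.9, 4.5, -29.7]
```

>>> drive_tool(
  series=[
    [[8, 1, 0, 0, 85], [16, 1, 0, 0, 85], [24, 2, 0, 0, 85], [31, 2, 0, -2, 85], [37, 2, 0, -4, 85], [44, 3, 0, -6, 85], [50, 3, 0, -8, 85], [57, 3, 0, -10, 85], [63, 4, 0, -12, 85], [70, 4, 0, -15, 85], [76, 4, 0, -17, 85], [83, 4, 0, -19, 85], [89, 4, 0, -21, 85], [96, 4, 0, -23, 85], [103, 4, 0, -25, 85], [109, 4, 0, -28, 85], [116, 4, 0, -30, 85], [116, 4, 0, -30, 85]],
  ],
)

```text
time: 5.12
tcp_pos: [537.4, -40.9, 11.6]
tool_rot: [0.0, 0.991, 0.132, 0.001]
ft_force: [-0.2, -0.5, -0.4]
grip_width: 0.996
grasp_force: 0.0
```

>>> drive_tool(
  series=[
    [[-10, 0, 0, 0, 85], [-30, 0, -20, 0, 85], [-50, 0, -80, 0, 85], [-50, 0, -88, 0, 85], [-50, 0, -88, 0, 85], [-50, 0, -88, 0, 85]],
  ],
)

```text
time: 5.88
tcp_pos: [487.1, -53.3, 97.8]
tool_rot: [-0.0, 0.991, 0.132, -0.001]
ft_force: [0.3, 0.1, -0.5]
grip_width: 0.998
grasp_force: 0.0
```

```bash
python3 - <<'E'
from h import *
q,wh=barpose();print(q,wh,w2b(q)); show('wrist','w2')
s,M,t=tool();print(s['time'],s['tcp_pos'],np.degrees(t[2]))
E
```

```text
[ 5.57306763e+02 -1.55747070e+01  2.68996775e-01] (240, 29) [-47.39519837  88.48873778   0.41069678]
5.975 [487.01606197 -53.26124469  97.57920979] 15.15007215652432
```

View pics/w2.png

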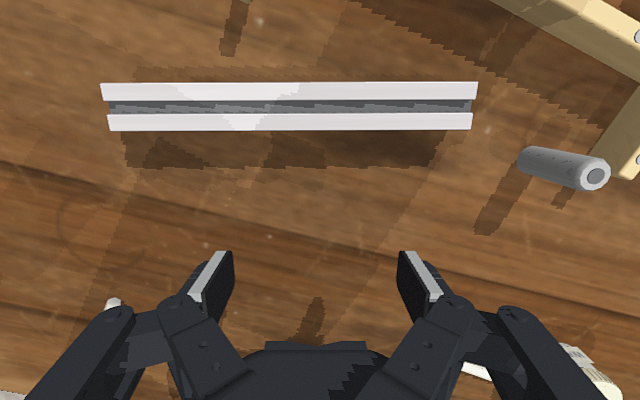

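The picture shows the bar square to the tool at (100–478, 82–130), and the post top at (596,175). The push tracked the plan. Next is the axial push at the left end with shut fingers, turned 90°.

```bash
python3 - <<'E'
from h import *
goals([[-47.4,88.5,.411]],[0,165]); s=robot.get_state();print(s['joint_pos'].round(2) if hasattr(s['joint_pos'],'round') else s['joint_pos'])
E
```

```text
[76.9, -183.0, -0.3]
[-0.27  0.07  2.    0.    1.08  1.04]
```

>>> drive_tool(
  series=[
    [[10, -40, -10, -10, 0], [20, -80, -10, -20, 0], [35, -120, -10, -30, 0], [55, -160, -10, -40, 0], [77, -183, -10, -50, 0], [77, -183, -10, -60, 0], [77, -183, 0, -70, 0], [77, -183, 20, -80, 0], [77, -183, 50, -90, 0], [77, -183, 65, -90, 0], [77, -183, 71, -90, 0], [77, -183, 71, -90, 0], [77, -183, 71, -90, 0]],
  ],
)

```text
time: 7.6
tcp_pos: [515.5, 143.2, 29.3]
tool_rot: [0.001, 0.608, 0.794, 0.001]
ft_force: [0.9, 0.7, 0.3]
grip_width: 0.0
grasp_force: 0.0
```

```bash
python3 - <<'E'
from h import *
s,M,t=tool();print(s['time'],s['tcp_pos'],np.degrees(t[2]),s['ft_force'],s['grip_width'])
goals([[-47.4,88.5,.411]],[0,131]); c=np.array([-47.4,88.5])+112*np.array([.3995,-.9167]);goals([[*c,.411]],[0,131])
p=optics.camera_params('wrist');print((M.T@(p['T'][:3,3]-s['tcp_pos'])).round())
show('top','t2',(220,100,480,300),3)
E
```

```text
7.6 [515.48286525 143.21078458  29.27519169] 105.08915425176143 [0.9126216  0.65664126 0.2761805 ] 0.00036055190544727583
[-33.2, -1.7, 89.7]
[-145.2, -1.1, 89.7]
[  80.   -1. -126.]
```

View pics/t2.png

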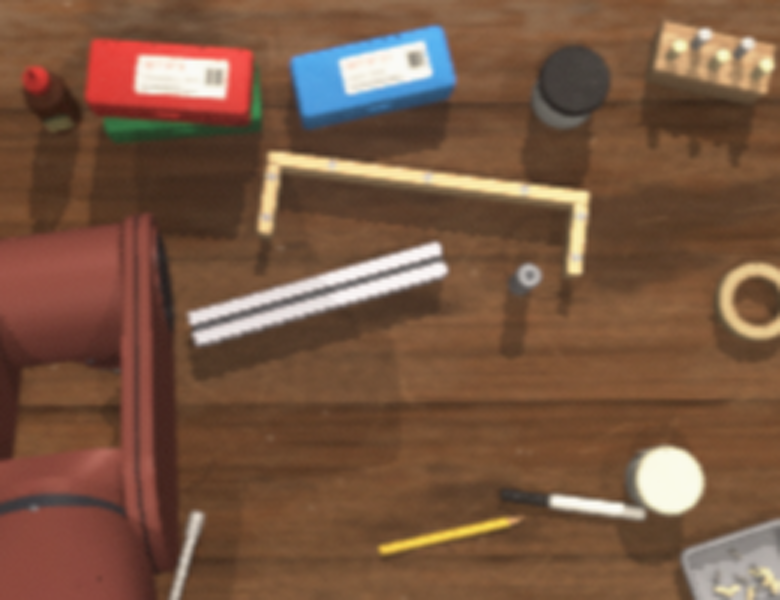

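The bar runs from (190,328) to (442,257) in this crop, angled and clear of both the left wall front (265,232) and the post (528,275). I'll push the first half now.

>>> drive_tool(
  series=[
    [[-12, -1, 3, 0, 0], [-24, -2, 3, 0, 0], [-33, -2, 3, 0, 0], [-38, -2, 3, 0, 0], [-44, -2, 3, 0, 0], [-50, -2, 3, 0, 0], [-56, -2, 3, 0, 0], [-62, -2, 3, 0, 0], [-68, -2, 3, 0, 0], [-74, -2, 3, 0, 0], [-80, -2, 3, 0, 0], [-80, -2, 3, 0, 0]],
  ],
)

```text
time: 9.15
tcp_pos: [533.7, 64.5, 25.2]
tool_rot: [0.0, 0.608, 0.794, -0.0]
ft_force: [-0.2, 0.3, 0.7]
grip_width: 0.0
grasp_force: 0.0
```

```bash
python3 - <<'E'
from h import *
q,wh=barpose('top',roi=(255,160,420,225));b=w2b(q);print(q,wh,b)
s,M,t=tool();print(s['time'],s['tcp_pos'],s['ft_force'],rot(-q[2])@(t[:2]-q[:2]))
goals([[*(b[:2]+k*np.array([np.sin(b[2]),-np.cos(b[2])])),b[2]] for k in (0,30,60,65)],[0,131])
E
```

```text
[ 5.74528137e+02 -8.15553284e+01  2.40666986e-01] (197, 34) [-21.02823013  25.60152828   0.38236699]
9.2 [533.59994637  64.66225213  25.13606486] [ 0.36397426  0.26187466 -0.20107782] [ -4.89758332 151.75872736]
[-20.9, 4.4, 91.3]
[-50.9, 3.7, 91.3]
[-80.9, 3.0, 91.3]
[-85.8, 2.9, 91.3]
```

>>> drive_tool(
  series=[
    [[-6, 1, 0, 0, 0], [-12, 1, 0, 0, 0], [-18, 1, 0, 0, 0], [-24, 2, 0, 0, 0], [-30, 2, 0, 0, 0], [-36, 2, 0, 0, 0], [-42, 2, 0, 0, 0], [-48, 2, 0, 0, 0], [-54, 2, 0, 0, 0], [-60, 2, 0, 0, 0], [-64, 2, 0, 0, 0], [-64, 2, 0, 0, 0]],
  ],
)

```text
time: 10.7
tcp_pos: [552.6, 3.6, 25.5]
tool_rot: [0.0, 0.608, 0.794, 0.0]
ft_force: [0.2, 1.2, 0.7]
grip_width: -0.001
grasp_force: 0.0
```

>>> drive_tool(
  series=[
    [[15, 0, 0, 0, 0], [30, 0, 0, 0, 0], [50, 0, -20, 0, 0], [80, 0, -70, 0, 0], [120, 0, -75, 0, 0], [120, 0, -75, 0, 0], [120, 0, -75, 0, 0]],
  ],
)

```text
time: 11.58
tcp_pos: [520.3, 120.5, 100.0]
tool_rot: [-0.0, 0.607, 0.795, -0.0]
ft_force: [-1.0, 0.2, -1.3]
grip_width: 0.0
grasp_force: 0.0
```

```bash
python3 - <<'E'
from h import *
q,wh=barpose('top',roi=(255,160,420,225));b=w2b(q);print(q,wh,b)
s,M,t=tool();print(s['time'],s['tcp_pos'],s['ft_force'])
show('top','t3',(220,100,480,300),3)
goals([b],[-60,40])
E
```

```text
[ 5.78682495e+02 -1.37990952e+02  3.81511480e-01] (263, 82) [ -8.94531685 -29.68175543   0.52321148]
11.625 [520.35611854 119.99955301  99.75720936] [-0.14782294 -0.5456328  -0.14158524]
[-231.2, -75.3, 83.3]
```

View pics/t3.png

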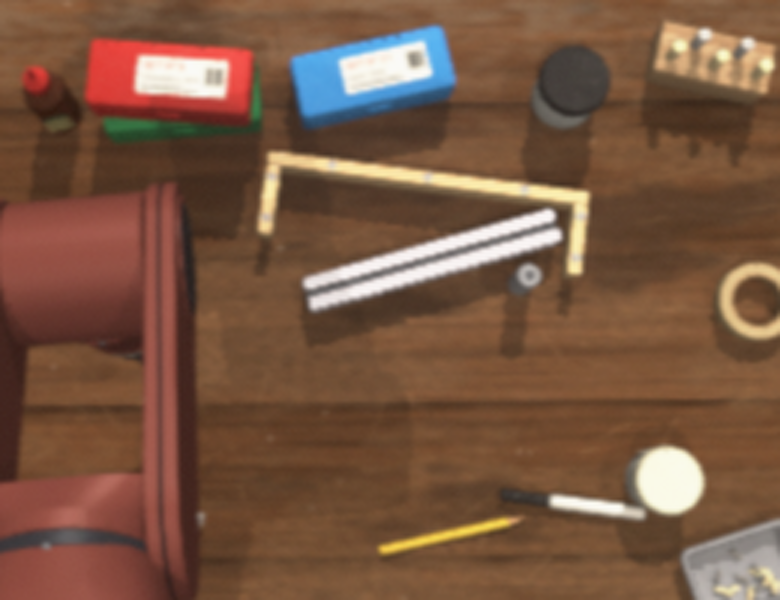

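The bar now sits behind the post, with corners at (303,283), (312,310), (552,210) and (562,238), clear of the right wall (575,240).

```bash
python3 - <<'E'
from h import *
w=back('top',crop([(303,283),(312,310),(552,210),(562,238)],220,100,3),30)
q,e=fit(BARM,w);b=w2b(q);print(q,e,b)
print('corners bay',[(b[:2]+rot(b[2])@np.array(m)).round(1) for m in BARM])
goals([b],[-50,38])
E
```

```text
[ 5.85917386e+02 -1.22743951e+02  2.75681251e-01] 1.8743172959473213 [ -3.93621562 -13.56581336   0.41738125]
corners bay [array([-38.9, 102.2]), array([-66.3,  90.1]), array([  58.4, -117.2]), array([  31. , -129.3])]
[-213.6, -50.5, 89.3]
```

>>> drive_tool(
  series=[
    [[-30, 0, 0, 10, 85], [-60, -10, 0, 20, 85], [-95, -20, 0, 30, 85], [-130, -30, 0, 40, 85], [-165, -40, 0, 50, 85], [-200, -50, 0, 60, 85], [-214, -50, 0, 70, 85], [-214, -50, 0, 80, 85], [-214, -50, 0, 89, 85], [-214, -50, 0, 89, 85], [-214, -50, 0, 89, 85], [-214, -50, 0, 89, 85]],
  ],
)

```text
time: 13.18
tcp_pos: [528.4, -99.8, 100.2]
tool_rot: [-0.0, 0.99, 0.141, -0.0]
ft_force: [-0.9, -0.1, -0.4]
grip_width: 0.993
grasp_force: 0.0
```

```bash
python3 - <<'E'
from h import *
s,M,t=tool();print(s['time'],s['tcp_pos'],np.degrees(t[2]),s['grip_width'])
q,wh=barpose('wrist',roi=(0,0,640,235));b=w2b(q);print(q,wh,b)
b=np.array([-3.9,-13.6,.417]) if abs(wh[0]-240)>6 or abs(wh[1]-30)>4 else b
print('used',b); pv=b[:2]+120*np.array([np.sin(b[2]),-np.cos(b[2])])
print('hold-off');goals([b],[-48,38]);print('swing')
goals([[*(pv+120*np.array([-np.sin(a),np.cos(a)])),a] for a in np.linspace(b[2],0,15)],[-26,38])
E
```

```text
13.175 [528.39942312 -99.76691122 100.15043029] 16.22856939255972 0.9933325760175663
[ 5.88918945e+02 -1.21728455e+02  2.64614105e-01] (240, 31) [ -1.10815503 -12.13659615   0.40631411]
used [ -1.10815503 -12.13659615   0.40631411]
hold-off
[4.6, -0.9, 1.1]
swing
[26.6, -0.5, 1.1]
[31.2, -1.1, 2.7]
[35.8, -1.5, 4.4]
[40.5, -1.9, 6.0]
[45.1, -2.1, 7.7]
[49.8, -2.1, 9.4]
[54.4, -2.1, 11.0]
[59.0, -1.9, 12.7]
[63.7, -1.5, 14.4]
[68.3, -1.1, 16.0]
[72.9, -0.5, 17.7]
[77.5, 0.3, 19.3]
[82.1, 1.2, 21.0]
[86.6, 2.2, 22.7]
[91.1, 3.3, 24.3]
```

>>> drive_tool(
  series=[
    [[0, 0, 40, 0, 85], [0, 0, 75, 1, 85], [0, 0, 88, 1, 85], [0, 0, 88, 1, 85], [12, 0, 88, 1, 85], [22, 0, 88, 1, 85], [27, 0, 88, 1, 85], [31, -1, 88, 3, 85], [36, -1, 88, 4, 85], [41, -2, 88, 6, 85], [45, -2, 88, 8, 85], [50, -2, 88, 9, 85], [54, -2, 88, 11, 85], [59, -2, 88, 13, 85], [64, -2, 88, 14, 85], [68, -1, 88, 16, 85], [73, 0, 88, 18, 85], [78, 0, 88, 19, 85], [82, 1, 88, 21, 85], [82, 1, 88, 21, 85]],
  ],
)

```text
time: 15.72
tcp_pos: [608.2, -77.8, 12.4]
tool_rot: [0.0, 0.999, -0.043, 0.001]
ft_force: [0.4, 0.7, -0.4]
grip_width: 0.994
grasp_force: 0.0
```

>>> drive_tool(
  series=[
    [[-10, 0, 0, 0, 85], [-25, 0, 0, 0, 85], [-35, 0, -40, 0, 85], [-45, 0, -88, 0, 85], [-45, 0, -88, 0, 85], [-45, 0, -88, 0, 85]],
  ],
)

```text
time: 16.48
tcp_pos: [562.2, -74.0, 100.1]
tool_rot: [0.0, 0.999, -0.042, 0.0]
ft_force: [-1.0, 0.1, -0.5]
grip_width: 0.998
grasp_force: 0.0
```

```bash
python3 - <<'E'
from h import *
s,M,t=tool();print(s['time'],s['tcp_pos'],np.degrees(t[2]))
q,wh=barpose('wrist',roi=(0,0,640,235));b=w2b(q);print(q,wh,b)
show('wrist','w4')
goals([[51,b[1],0],[51,b[1],0]],[-26,10])
E
```

```text
16.475 [562.24205924 -74.00098117 100.14057414] -4.859694522437179
[ 6.30310425e+02 -1.17016327e+02 -8.86712596e-02] (239, 29) [39.20299557 -1.62613186  0.05302874]
[58.6, 26.5, 3.3]
[58.6, 26.5, 3.3]
```

View pics/w4.png

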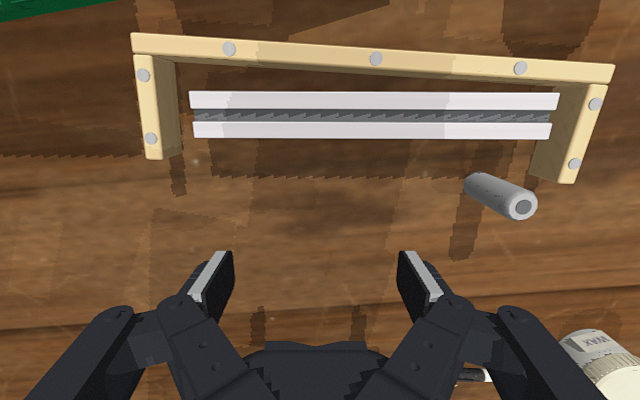

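The bar lies inside the bay at (190–560, 92–138), with the right end tucked in, about 12 mm short of the rail. Final square push.

>>> drive_tool(
  series=[
    [[0, 24, 30, 3, 85], [0, 24, 60, 3, 85], [0, 24, 80, 3, 85], [0, 24, 88, 3, 85], [12, 25, 88, 3, 85], [24, 25, 88, 3, 85], [34, 26, 88, 3, 85], [40, 26, 88, 3, 85], [44, 26, 88, 3, 85], [48, 26, 88, 3, 85], [51, 26, 88, 3, 85], [54, 26, 88, 3, 85], [56, 26, 88, 3, 85], [58, 26, 88, 3, 85], [58, 26, 88, 3, 85]],
  ],
)

```text
time: 18.45
tcp_pos: [618.5, -104.9, 12.2]
tool_rot: [0.0, 0.998, -0.069, 0.0]
ft_force: [-1.4, -0.1, -0.3]
grip_width: 0.997
grasp_force: 0.4
```

>>> drive_tool(
  series=[
    [[1, 0, 0, 0, 85], [2, 0, 0, 0, 85], [2, 0, 0, 0, 85]],
  ],
)

```text
time: 18.82
tcp_pos: [619.5, -104.8, 12.2]
tool_rot: [-0.0, 0.998, -0.069, -0.001]
ft_force: [-4.8, 1.7, 3.4]
grip_width: 0.995
grasp_force: 2.9
```

>>> drive_tool(
  series=[
    [[1, 0, 0, 0, 85], [2, 0, 0, 0, 85], [2, 0, 0, 0, 85]],
  ],
)

```text
time: 19.2
tcp_pos: [619.5, -104.8, 12.2]
tool_rot: [-0.0, 0.998, -0.069, -0.003]
ft_force: [-14.1, 1.9, 10.0]
grip_width: 0.996
grasp_force: 7.2
```

>>> drive_tool(
  series=[
    [[-10, 0, 0, 0, 85], [-25, 0, 0, 0, 85], [-35, 0, -40, 0, 85], [-45, 0, -88, 0, 85], [-45, 0, -88, 0, 85], [-45, 0, -88, 0, 85]],
  ],
)

```text
time: 19.95
tcp_pos: [578.0, -99.4, 100.6]
tool_rot: [0.0, 0.998, -0.069, 0.001]
ft_force: [0.8, 0.7, -1.4]
grip_width: 0.995
grasp_force: 0.0
```

```bash
python3 - <<'E'
from h import *
s,M,t=tool();print(s['time'],s['tcp_pos'],np.degrees(t[2]))
q,wh=barpose('wrist',roi=(0,0,640,235));b=w2b(q);print(q,wh,b)
show('wrist','w5')
E
```

```text
19.95 [578.03698003 -99.3544192  100.55245086] -7.85618680773897
[ 6.47928345e+02 -1.19472305e+02 -1.43019408e-01] (239, 39) [ 5.69911858e+01 -1.56938154e+00 -1.31940799e-03]
```

View pics/w5.png

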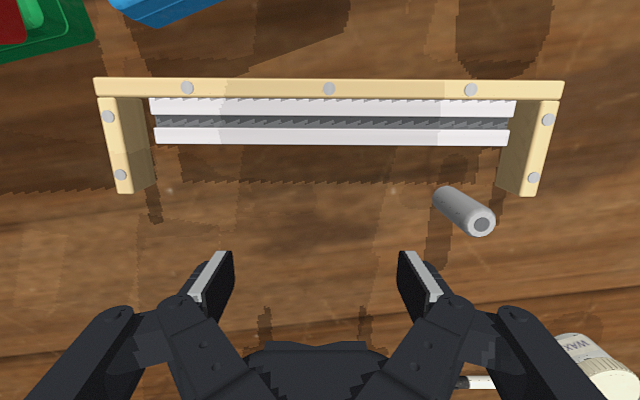

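The picture shows the bar flush and parallel along the rail at (150–516, 97–145), with its right end behind the post. I'll back the hand off and hand in.

>>> drive_tool(
  series=[
    [[-15, 0, -40, 0, 85], [-30, 0, -80, 0, 85], [-40, 0, -110, 0, 85], [-40, 0, -110, 0, 85], [-40, 0, -110, 0, 85]],
  ],
)

```text
time: 20.68
tcp_pos: [537.5, -93.6, 208.5]
tool_rot: [-0.0, 0.998, -0.069, -0.001]
ft_force: [-0.4, -0.2, -0.2]
grip_width: 0.995
grasp_force: 0.0
```

```bash
python3 -c "
from workcell import job
print(job.job_done())"
```

```text
the job is handed in; nothing more can be done
None
```

The bar lies flush along the back rail with its right end tucked behind the post; I kept the hand away from the cup, jar and tape roll, raised it clear, and handed the job in at about 21 s.

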